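# Tighten the taper filler plug and cap it

## Robot

A 6-joint arm with a two-finger parallel gripper is mounted at the origin on the work surface. World frame = base frame: x ahead of the robot, y to its left, z up, the work surface at z = 0. Lengths are in mm, angles in rad, forces in N, time in s.
With the tool pointing down it reaches from about 300 to 750 mm from the base axis. Payload 8.5 kg.
Tool frame: the origin (TCP) lies at the very end of the fingers, on their centre line; the grasp point (between the pads) lies 19 mm behind it (hold_point_z is the distance from the TCP to the grasp point, in mm); z points along the fingers, y is the line along which they close (so a half turn about z gives the same grasp; the last joint's range is limited). The gripper opens to 88 mm and grips with 3 to 60 N. Pads are 18 mm wide; open, the fingers measure 123 mm over their backs; the gripper's body (75 mm by 187 mm) begins 45 mm behind the grasp point.
Start: joints at [-1.436, 0.381, 1.297, -0, 1.464, -0.215], TCP at [188.484, -516.676, 238.748] pointing down, gripper open.
Joint ranges: [-3.11, 3.11], [-0.89, 2.33], [0.22, 2.48], [-1.42, 4.56], [0.17, 2.85], [-2.88, 2.88]. Speed limits (rad/s): [2.39, 2.39, 3.14, 3.14, 3.14, 3.14].

## Interface

Orientations are given as a unit quaternion [w, x, y, z].
In Python, from bench import * gives the robot as it stands.
- The arm moves only by the shell command python3 -m inch 'ROWS' [FORCE]. ROWS is JSON, a list of rows, each a list of 3 entries, a list of its own where there are three numbers: the opening, from -1 (shut) to 1 (fully open), then the shift along the tool's x, y, z in m, then the turn, a rotation vector about the tool's x, y, z in degrees. A call has 1 to 20 rows; each row is the pose to reach, as a shift and turn from the pose commanded when the call began, along the tool's axes at that moment; what a row does not reach only later rows make up. A row lasts 1/8 s, in which the tool goes at most 62.5 mm and 10.7 degrees, less where a joint would pass 70% of its speed; a pose out of reach is approached as far as the arm can. A call with a gripper value outside its range is refused whole. The fingers move at their own pace and stop on an object; FORCE is the grip in N (left out, the last holds). Time passes only in rows, so rows that repeat a pose let the fingers close. It gives the time, the measured TCP pose, the force, the opening and the grip force at its end, in the units of the state.
- get_obs(): the state, without advancing time (a new reading comes with each control period).
- get_image(name): name is "scene" or "top"; returns a dict with "frame" (400x640x3 uint8, red, green, blue), "fx", "fy", "cx", "cy" (pixels), "camera_from_world" (4x4, takes a point from world to camera coordinates). Camera axes: x right, y up, looking along -z (the intrinsics and any distortion apply to the point x, -y, -z); pixel columns grow to the right and rows downward; lengths in mm; the calibration is good to about 2 mm. A picture is of the moment at which its call begins. There is no depth.
- finish_job(): hands the job in; it is judged then, once.
Trained networks look in a picture, given as the dict that the camera call returned (one of the last four; its "shot" number tells which), for a name from the list of things; names that differ only in an ending like _2 or _b are one class to them, and where a whole thing is asked for, a point or a joint stands for the part that bears it (a point fixed in the world has none). Each returns a list of dicts, best first, with "conf" (0 to 1); they miss things now and then, are a little off and sometimes report something else, mostly with a low value. They report only what shows in the picture. A call takes as long as a camera call.
- search_frame(target, picture): "point" ([column, row] in pixels, amid what is visible of it).
The state is a dict: "t": time; "q": joint angles; "qd": joint speeds; "joint_efforts": joint torques, N m; "ee_pos": TCP position; "tool_rot": TCP orientation; "force": force on the tool from outside, world axes, zero at the start; "ft_torque": the same for the moment, N m; "opening": finger opening in mm; "grip_force": force on a finger pad.
Only numpy, scipy, OpenCV 4.12 (cv2) and the standard library are available. Lean on these libraries where they do the work, as an engineer would, in place of code of your own. Each camera call takes 0.05 s, during which the arm holds its last target. There are 200 camera calls.

## Task

The taper plug in the top of the gearbox has only been started: turn its bar handle clockwise until the plug goes snug, about 0.6 newton-metres, and do not over-tighten it. Then set the grey dust cap over the plug, flat on the gearbox and without dropping it, let go, and leave the other things on the bench where they are.

Things in the scene. Friction and masses are not known exactly. Their poses are not given: they have to be found in the camera images.
- housing: gearbox: fixed aluminium block 150 x 120 x 45 mm (x, y, z) on the bench; origin at the centre of its underside. Its top face is at z = 45 mm. Turned about the vertical by up to 0.5 rad either way
- port: round aluminium boss on the gearbox's top, 48 mm across and 10 mm high, with the plug screwed into it; fixed; origin on the plug's vertical axis at the level of the gearbox's top face. Its wedging force on the seat is 1 N for each 0.02 N m of turning torque above the 0.3 N m thread drag
- plug: steel bar handle of the taper plug: upright bar on the axis, 40 mm long along its x, 14 mm thick along its y, 18 to 38 mm above its origin, which is on the axis level with the gearbox's top face; below it a threaded neck 30 mm across. Clockwise from above tightens; it does not sink visibly. A torsion spring of 4 N m/rad joins it to the plug: let go, the handle springs back, the plug stays
- seat: taper seat under the boss, unseen, fixed; origin on the axis 20 mm below the gearbox's top; its pose does not tell when the plug binds. The plug turns at a steady 0.3 N m (sealed thread) for 0.6 to 2.2 rad (varies, cannot be seen), then binds: torque climbs by 0.67 N m per rad of handle turn. Snug: 0.45 to 0.75 N m, best 0.6; 0.8 is over-tight
- cap: grey plastic dust cap, loose, standing open side down on the bench: round, 60 mm across, 53 mm inside, 46 mm high (42 mm inside), with a round knob on top 22 mm across from 46 to 70 mm height; 90 g; origin at the centre of its open lower rim. It goes over bar head and boss (48 mm) with its rim on the gearbox's top face, its axis on the port's axis; any yaw will do
- weight: bystander: steel knobbed calibration weight, 48 mm across, 70 mm high; origin at the centre of its underside
- bottle: bystander: small white bottle, 44 mm across, 110 mm high; origin at the centre of its underside

How it is judged:
By the outcome, as a careful person would: the job done as asked, in the order asked, and still so for the second after the job is handed in, with the robot touching nothing.
It also fails if it takes over 72 s, if anything falls off the work surface, if the arm or the gripper's body presses on something with over 40 N, if the wrist force passes 120 N, or if a joint passes its speed limit or range.

## Working session

There is one attempt and no reset: what is moved stays moved. The work goes in short steps, Python scripts to look and compute and a shell command to move; the robot and the scene stay as the last step left them, time stands still between calls to the robot, and variables do not carry over. Pictures are saved under pics/ and viewed, at most 10 in all, crops included, and the job is handed in when it is done.

```bash
mkdir -p pics; ls
cat > h.py <<'E'
from bench import *
import numpy as np, cv2
def ray(im,p):
    T=np.array(im["camera_from_world"]);R=T[:3,:3];t=T[:3,3]
    d=np.array([(p[0]-im["cx"])/im["fx"],-(p[1]-im["cy"])/im["fy"],-1.0])
    return -R.T@t, R.T@d
def at(im,p,z):
    o,d=ray(im,p); return o+d*(z-o[2])/d[2]
def proj(im,P):
    T=np.array(im["camera_from_world"]);c=T[:3,:3]@np.array(P,float)+T[:3,3]
    return np.array([im["cx"]+im["fx"]*c[0]/-c[2], im["cy"]-im["fy"]*c[1]/-c[2]])
def save(im,n): cv2.imwrite("pics/"+n,cv2.cvtColor(np.array(im["frame"]),cv2.COLOR_RGB2BGR))
E
python3 - <<'E'
from h import *
for n in("top","scene"):
    im=get_image(n); save(im,n+"0.png"); print(n,{k:v for k,v in im.items() if k not in("frame","camera_from_world")}); print("campos",ray(im,(320,200))[0])
    for t,z in(("plug",83),("port",55),("cap",60),("weight",50),("bottle",90),("housing",45)):
        for r in search_frame(t,im)[:2]: print(t,np.round(r["point"]),round(r["conf"],2),np.round(at(im,r["point"],z)))
print(get_obs())
E
```

```text
pics
top {'fx': 399.9189775681559, 'fy': 399.9189775681559, 'cx': 329.39490484197336, 'cy': 196.9334381478926, 'shot': 1}
campos [458.46645534 -12.56502727 893.59514195]
plug [339. 213.] 0.71 [495. -31.  83.]
port [339. 208.] 0.68 [506. -33.  55.]
cap [199. 216.] 0.7 [498. 260.  60.]
cap [338. 210.] 0.23 [503. -32.  60.]
weight [460. 240.] 0.57 [ 433. -285.   50.]
bottle [196. 152.] 0.76 [626. 255.  90.]
housing [336. 222.] 0.92 [479. -26.  45.]
scene {'fx': 411.28237665497034, 'fy': 411.28237665497034, 'cx': 320.38193588076433, 'cy': 201.73011903358895, 'shot': 2}
campos [1203.56381169  178.84119494  536.49097526]
plug [303. 189.] 0.69 [522. -25.  83.]
port [303. 194.] 0.67 [502. -32.  55.]
cap [446. 228.] 0.94 [541. 264.  60.]
cap [299. 195.] 0.19 [515. -36.  60.]
weight [205. 171.] 0.75 [ 467. -280.   50.]
bottle [443. 266.] 0.65 [688. 255.  90.]
housing [305. 206.] 0.57 [529. -18.  45.]
{'t': 0.7, 'q': array([-1.43629466e+00,  3.80580472e-01,  1.29743170e+00, -1.80440934e-05,
        1.46358579e+00, -2.15357519e-01]), 'qd': array([ 0.00151013,  0.00088494,  0.00112186,  0.00016477, -0.00031426,
       -0.00121444]), 'joint_efforts': array([-1.98945585e-03, -4.37723351e+01, -2.24707621e+01,  7.13717169e-02,
        3.13535181e-02, -3.12038907e-06]), 'ee_pos': array([ 188.48076875, -516.66489557,  238.74818413]), 'tool_rot': array([-3.01543019e-06,  9.84738627e-01,  1.74039754e-01, -8.85560511e-06]), 'force': array([ 0.25978258, -0.13846749,  0.17531284]), 'ft_torque': array([-0.00764064, -0.01621715,  0.08025074]), 'grip_force': 0.0, 'opening': 88.0720755796451}
```

View pics/top0.png

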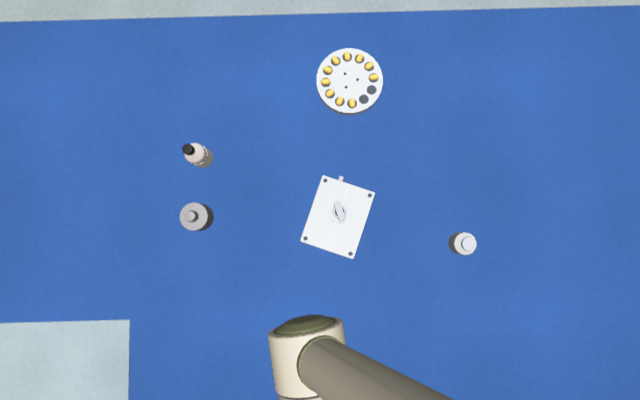

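View pics/scene0.png

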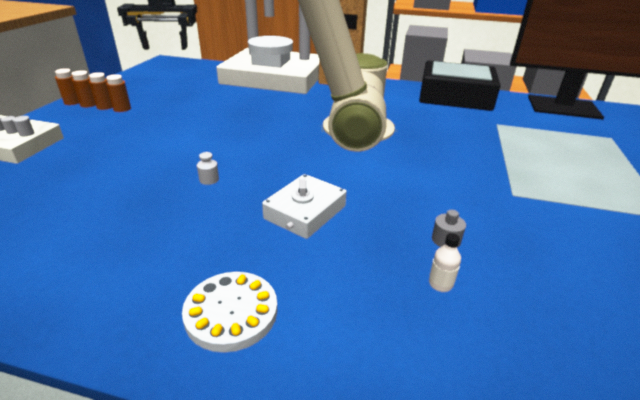

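The top view shows the gearbox at about (338,217), the bar at (339,212), the cap at (196,216), the bottle at (197,153) and the weight at (463,243). The detections match these. Next I'll zoom in for the bar's yaw and axis.

```bash
cat > z.py <<'E'
from h import *
a=get_image("top");b=get_image("scene")
F=np.array(a["frame"]);G=np.array(b["frame"])
c1=cv2.resize(F[187:237,314:364],(400,400),interpolation=cv2.INTER_CUBIC)
c2=cv2.resize(G[170:220,278:328],(400,400),interpolation=cv2.INTER_CUBIC)
c=np.hstack([c1,c2]); cv2.imwrite("pics/z1.png",c[:,:,::-1])
# cap top circle
c3=F[190:245,170:225]
cv2.imwrite("pics/z2.png",np.hstack([cv2.resize(c3,(400,400),interpolation=cv2.INTER_CUBIC),cv2.resize(G[200:255,420:475],(400,400),interpolation=cv2.INTER_CUBIC)])[:,:,::-1])
for x,y,z in((500,-31,83),(500,-31,55),(500,260,70),(500,260,46),(500,260,0)): print(proj(a,(x,y,z)),proj(b,(x,y,z)))
E
python3 z.py
```

```text
[338.44139893 210.56318488] [303.51584502 182.77176942]
[338.1572619 211.2541831] [303.50648431 193.9540645 ]
[197.09945    214.59980687] [444.94988734 210.94516998]
[200.84503484 215.0721756 ] [442.62244339 220.67349541]
[207.46376911 215.90688721] [438.36833535 238.45495369]
```

View pics/z1.png

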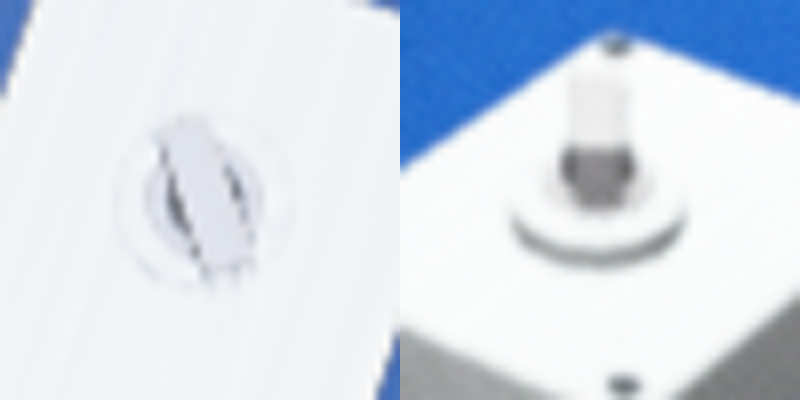

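View pics/z2.png

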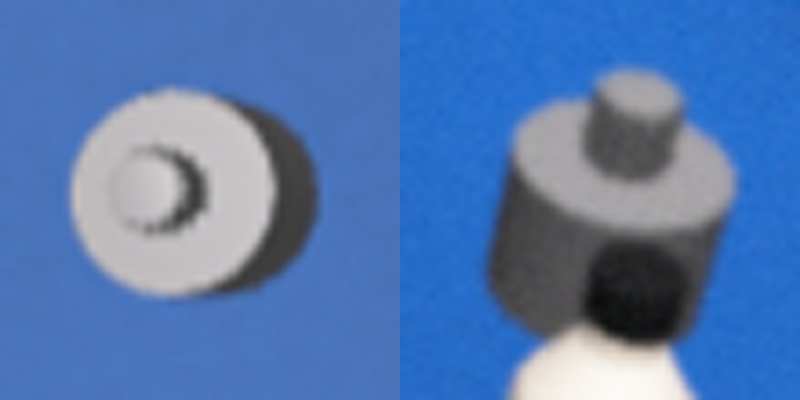

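The left half of z1 shows the boss circle centred at about (339,211.9) px. The bar runs up-left, about 20° from image vertical. In z2 the cap's top disc is centred at about (193.5,216) px and its knob at (189.8,215.7) px.

Run:
```python
from h import *
a=get_image("top");b=get_image("scene")
t=lambda u,v:(314+u/8-.5+.06,187+v/8-.5+.06)
B=at(a,t(204,203),55);H=at(a,t(206,200),83);print("boss",B,"bar",H)
for p,q in(((208,278),(160,145)),((253,255),(208,125)),((230,272),(185,128))):
    P,Q=at(a,t(*p),83),at(a,t(*q),83);d=Q-P;print("bar",np.arctan2(d[1],d[0]),np.linalg.norm(d))
s=55/400; c=lambda u,v:(170+(u+.5)*s-.5,190+(v+.5)*s-.5)
C=at(a,c(174,193),46);K=at(a,c(147,190),70);print("cap",C,K)
sc=lambda u,v:(278+u/8-.44,170+v/8-.44)
print("scene boss pred",proj(b,B),"seen col",sc(198,0)[0],"bar top",proj(b,H),sc(200,75))
print("boss front bottom pred",max(proj(b,B+[24*np.cos(x),24*np.sin(x),-10])[1] for x in np.linspace(-2,2,60)),sc(0,268)[1])
s2=lambda u,v:(420+(u+.5)*s-.5,200+(v+.5)*s-.5)
print("cap scene pred",proj(b,[C[0],C[1],46]),s2(225,160),"knob",proj(b,[C[0],C[1],70]),s2(237,95))
print("weight",at(a,(465,243.5),70),"bottle",at(a,(187.5,148),110),get_obs()["t"])
```

```text
boss [498.52168155 -32.85293311  55.        ] bar [497.9314792  -32.70385662  83.        ]
bar 0.3186836584371027 35.823018934348035
bar 0.30426525496792123 34.8777644228519
bar 0.2745194906994766 38.2401003680577
cap [498.21743353 275.57831121  46.        ] [498.14236744 275.06877384  70.        ]
scene boss pred [302.87299523 193.45335693] seen col 302.31 bar top [303.0197405  182.15158432] (302.56, 178.935)
boss front bottom pred 203.6863873423224 203.06
cap scene pred [450.61543237 221.49074542] (450.50625, 221.56875) knob [453.08106738 211.75647765] (452.15625, 212.63125)
weight [ 426.45989232 -288.19548325   70.        ] bottle [630.95385216 266.13553931 110.        ] 0.9
```

```bash
cat > go.py <<'E'
from h import *; import sys
from scipy.spatial.transform import Rotation as Ro
o=get_obs();q=o["tool_rot"];R=Ro.from_quat([q[1],q[2],q[3],q[0]]).as_matrix()
def st():
    x=R[:,0];return np.arctan2(x[1],x[0])
if len(sys.argv)>1:
    x,y,z,w=map(float,sys.argv[1:5])
    print("shift m",np.round(R.T@(np.array([x,y,z])-o["ee_pos"])/1000,4),"turn z deg",-np.degrees(w-st()))
print("t",o["t"],"pos",np.round(o["ee_pos"],1),"yaw",round(st(),3),"q",np.round(o["q"],2),"tilt",np.round(R[:,2],3),"F",np.round(o["force"],1),"M",np.round(o["ft_torque"],3),"open",round(o["opening"],1),"grip",o["grip_force"])
E
python3 go.py 497.5 -33.2 160 3.447
```

```text
shift m [ 0.456  -0.3483  0.0788] turn z deg -177.45809572826957
t 0.9 pos [ 188.5 -516.7  238.8] yaw 0.35 q [-1.44  0.38  1.3  -0.    1.46 -0.22] tilt [-0.  0. -1.] F [-0.3 -0.2  0.5] M [ 0.008 -0.071  0.01 ] open 88.1 grip 0.0
```

```bash
python3 -m inch '[[0,[0.228,-0.174,0.02],[0,0,-80]],[0,[0.228,-0.174,0.02],[0,0,-80]],[0,[0.228,-0.174,0.02],[0,0,-80]],[0,[0.228,-0.174,0.02],[0,0,-80]],[0,[0.228,-0.174,0.02],[0,0,-80]],[0,[0.228,-0.174,0.02],[0,0,-80]],[0,[0.228,-0.174,0.02],[0,0,-80]],[0,[0.456,-0.3483,0.0788],[0,0,-177.5]],[0,[0.456,-0.3483,0.0788],[0,0,-177.5]],[0,[0.456,-0.3483,0.0788],[0,0,-177.5]],[0,[0.456,-0.3483,0.0788],[0,0,-177.5]],[0,[0.456,-0.3483,0.0788],[0,0,-177.5]],[0,[0.456,-0.3483,0.0788],[0,0,-177.5]],[0,[0.456,-0.3483,0.0788],[0,0,-177.5]],[0,[0.456,-0.3483,0.0788],[0,0,-177.5]],[0,[0.456,-0.3483,0.0788],[0,0,-177.5]],[0,[0.456,-0.3483,0.0788],[0,0,-177.5]],[0,[0.456,-0.3483,0.0788],[0,0,-177.5]],[0,[0.456,-0.3483,0.0788],[0,0,-177.5]],[0,[0.456,-0.3483,0.0788],[0,0,-177.5]]]'; python3 go.py 497.5 -33.2 65 3.447
```

```text
t: 3.4
ee_pos: [497.5, -33.2, 160.0]
tool_rot: [0.0, -0.152, 0.988, -0.0]
force: [-0.3, 0.1, 0.2]
opening: 44.1
grip_force: 0.0
shift m [-0.    -0.     0.095] turn z deg -360.02032118966804
t 3.4 pos [497.5 -33.2 160. ] yaw -2.837 q [-0.3   0.37  1.57  0.    1.21 -2.18] tilt [ 0. -0. -1.] F [-0.3  0.1  0.2] M [ 0.128 -0.131  0.013] open 44.1 grip 0.0
```

```bash
python3 -m inch '[[0,[0,0,0.05],[0,0,0]],[0,[0,0,0.08],[0,0,0]],[0,[0,0,0.095],[0,0,0]],[0,[0,0,0.095],[0,0,0]],[-1,[0,0,0.095],[0,0,0]],[-1,[0,0,0.095],[0,0,0]],[-1,[0,0,0.095],[0,0,0]],[-1,[0,0,0.095],[0,0,0]]]' 12; python3 go.py
cat > m.py <<'E'
from h import *
L=[get_obs()]
for i in range(3): get_image("top"); L.append(get_obs())
print("Mz",[round(o["ft_torque"][2],3) for o in L],"F",np.round(np.mean([o["force"] for o in L],0),1))
E
python3 m.py
```

```text
t: 4.4
ee_pos: [497.9, -33.6, 65.4]
tool_rot: [0.001, -0.152, 0.988, -0.001]
force: [0.1, -2.1, 3.4]
opening: 13.9
grip_force: 12.0
t 4.4 pos [497.9 -33.6  65.4] yaw -2.835 q [-0.3   0.5   1.69 -0.    0.96 -2.18] tilt [ 0.001 -0.001 -1.   ] F [ 0.1 -2.1  3.4] M [-0.335 -0.06  -0.004] open 13.9 grip 11.977649030741304
Mz [np.float64(-0.004), np.float64(-0.052), np.float64(-0.086), np.float64(-0.002)] F [-0.1 -2.9  4.4]
```

```bash
python3 -m inch '[[-1,[0,0,0],[0,0,0]],[-1,[0,0,0],[0,0,0]],[-1,[0,0,0],[0,0,5]],[-1,[0,0,0],[0,0,10]],[-1,[0,0,0],[0,0,15]],[-1,[0,0,0],[0,0,20]],[-1,[0,0,0],[0,0,25]],[-1,[0,0,0],[0,0,30]],[-1,[0,0,0],[0,0,30]]]' 40; python3 go.py; python3 m.py
```

```text
t: 5.68
ee_pos: [497.8, -32.5, 65.4]
tool_rot: [0.001, 0.109, 0.994, 0.001]
force: [0.9, 3.8, 7.4]
opening: 13.8
grip_force: 40.1
t 5.675 pos [497.8 -32.5  65.4] yaw 2.924 q [-0.3   0.5   1.69  0.    0.96 -1.66] tilt [ 0.001  0.001 -1.   ] F [0.9 3.8 7.4] M [ 0.632 -0.242  0.323] open 13.8 grip 40.07582450285554
Mz [np.float64(0.323), np.float64(0.268), np.float64(0.266), np.float64(0.231)] F [1.  3.3 6.8]
```

```bash
python3 -m inch '[[-1,[0,0,0],[0,0,4]],[-1,[0,0,0],[0,0,8]],[-1,[0,0,0],[0,0,12]],[-1,[0,0,0],[0,0,12]]]' |head -2; python3 m.py;  python3 -m inch '[[-1,[0,0,0],[0,0,4]],[-1,[0,0,0],[0,0,8]],[-1,[0,0,0],[0,0,12]],[-1,[0,0,0],[0,0,12]]]'; python3 m.py
```

```text
t: 6.32
ee_pos: [498.0, -32.1, 65.4]
Mz [np.float64(0.282), np.float64(0.322), np.float64(0.306), np.float64(0.319)] F [1.4 6.1 6.5]
t: 6.98
ee_pos: [498.2, -31.8, 65.4]
tool_rot: [0.001, 0.313, 0.95, 0.001]
force: [3.0, 9.1, 5.4]
opening: 13.7
grip_force: 40.2
Mz [np.float64(0.395), np.float64(0.388), np.float64(0.363), np.float64(0.408)] F [3.2 8.4 5.3]
```

```bash
python3 -m inch '[[-1,[0,0,0],[0,0,4]],[-1,[0,0,0],[0,0,8]],[-1,[0,0,0],[0,0,12]],[-1,[0,0,0],[0,0,12]]]'; python3 m.py
```

```text
t: 7.62
ee_pos: [498.5, -31.5, 65.4]
tool_rot: [0.001, 0.41, 0.912, 0.002]
force: [4.3, 10.5, 4.6]
opening: 13.7
grip_force: 40.3
Mz [np.float64(0.526), np.float64(0.498), np.float64(0.501), np.float64(0.553)] F [ 4.  10.1  4.7]
```

```bash
python3 -m inch '[[-1,[0,0,0],[0,0,2]],[-1,[0,0,0],[0,0,4]],[-1,[0,0,0],[0,0,6]],[-1,[0,0,0],[0,0,6]]]'; python3 m.py; python3 m.py
```

```text
t: 8.28
ee_pos: [498.6, -31.4, 65.4]
tool_rot: [0.001, 0.457, 0.889, 0.002]
force: [5.5, 12.2, 4.7]
opening: 13.8
grip_force: 40.5
Mz [np.float64(0.616), np.float64(0.634), np.float64(0.616), np.float64(0.554)] F [ 5.7 11.1  4.5]
Mz [np.float64(0.554), np.float64(0.669), np.float64(0.613), np.float64(0.599)] F [ 5.4 11.4  4.8]
```

```bash
python3 -m inch '[[-1,[0,0,0],[0,0,-3]],[-1,[0,0,0],[0,0,-6]],[-1,[0,0,0],[0,0,-8]],[-1,[0,0,0],[0,0,-8]],[0.2,[0,0,0],[0,0,-8]],[0.2,[0,0,0],[0,0,-8]],[0.2,[0,0,0],[0,0,-8]],[0.2,[0,0,-0.02],[0,0,-8]],[0.2,[0,0,-0.06],[0,0,-8]],[0.2,[0,0,-0.12],[0,0,-8]],[0.2,[0,0,-0.12],[0,0,-8]]]'; python3 go.py 498.2 275 150 1.571; python3 m.py
```

```text
t: 9.95
ee_pos: [499.0, -33.7, 188.6]
tool_rot: [0.004, 0.394, 0.919, 0.0]
force: [0.5, 0.0, -0.9]
opening: 53.1
grip_force: 0.0
shift m [0.2246 0.2119 0.0379] turn z deg 43.52605949926336
t 9.95 pos [499.  -33.7 188.6] yaw 2.331 q [-0.3   0.34  1.52 -0.    1.27 -1.06] tilt [ 0.008 -0.002 -1.   ] F [ 0.5  0.  -0.9] M [ 0.006 -0.154  0.017] open 53.1 grip 0.0
Mz [np.float64(0.017), np.float64(0.027), np.float64(-0.008), np.float64(0.003)] F [-0.2  0.4 -0.7]
```

```bash
python3 go.py 498.2 275.3 130 3.1416
```

```text
shift m [0.2227 0.2134 0.0541] turn z deg -46.469705352846425
t 10.1 pos [496.9 -33.1 184. ] yaw 2.331 q [-0.3   0.34  1.53 -0.    1.27 -1.06] tilt [-0.002  0.001 -1.   ] F [-0.4  0.1 -0.2] M [ 0.037 -0.136  0.003] open 52.8 grip 0.0
```

```bash
python3 -m inch '[[0.2,[0.04,0.038,0],[0,0,-8]],[0.2,[0.08,0.076,0],[0,0,-16]],[0.2,[0.12,0.115,0],[0,0,-25]],[0.2,[0.16,0.153,0.01],[0,0,-35]],[0.2,[0.2,0.192,0.03],[0,0,-45]],[0.2,[0.222,0.213,0.054],[0,0,-46.5]],[0.2,[0.222,0.213,0.054],[0,0,-46.5]],[0.2,[0.222,0.213,0.054],[0,0,-46.5]],[0.2,[0.222,0.213,0.054],[0,0,-46.5]]]'; python3 go.py 498.2 275.3 49 3.1416
python3 - <<'E'
from h import *
b=get_image("scene");a=get_image("top");G=np.array(b["frame"]);F=np.array(a["frame"])
r=lambda X:cv2.resize(X,(400,400),interpolation=cv2.INTER_CUBIC)
cv2.imwrite("pics/z3.png",np.hstack([r(F[187:237,314:364]),r(G[160:260,390:490])])[:,:,::-1])
E
```

```text
t: 11.22
ee_pos: [499.4, 273.4, 131.5]
tool_rot: [0.0, 0.001, 1.0, 0.0]
force: [0.2, -0.8, -0.5]
opening: 52.6
grip_force: 0.0
shift m [0.0013 0.0019 0.0825] turn z deg -0.05839183761891741
t 11.225 pos [499.4 273.4 131.5] yaw 3.141 q [ 0.29  0.51  1.41 -0.    1.22 -1.28] tilt [ 0.001  0.    -1.   ] F [ 0.2 -0.8 -0.5] M [ 0.028 -0.148 -0.01 ] open 52.6 grip 0.0
```

View pics/z3.png

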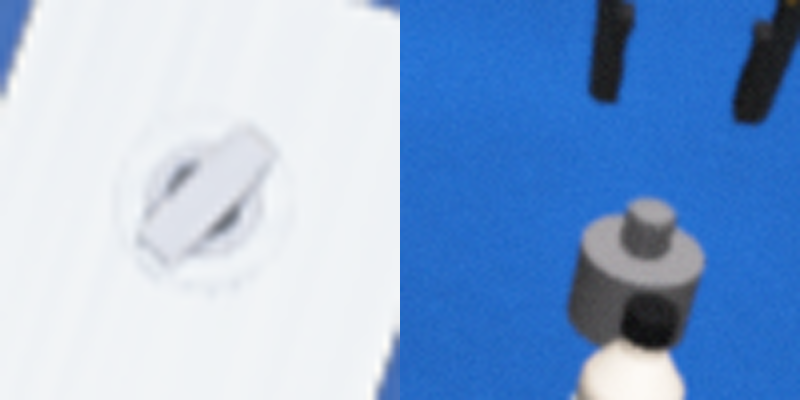

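The left crop shows the bar now lying up-right, at a yaw of about -0.8, as expected after tightening. The right crop shows the open fingers above the cap knob at about (551,55) px in the full picture. Next I'll descend and grip the knob.

```bash
python3 go.py 499.5 275.3 49.5 3.1416;  python3 -m inch '[[0.0,[0,0,0.03],[0,0,0]],[0.0,[0,0,0.06],[0,0,0]],[0.0,[-0.001,0,0.08],[0,0,0]],[0.0,[-0.001,0,0.08],[0,0,0]],[0,[-0.001,0,0.08],[0,0,0]],[-1,[-0.001,0,0.08],[0,0,0]],[-1,[-0.001,0,0.08],[0,0,0]],[-1,[-0.001,0,0.08],[0,0,0]],[-1,[-0.001,0,0.08],[0,0,0]]]' 15;python3 go.py; python3 m.py
```

```text
shift m [-0.0001  0.0017  0.0821] turn z deg -0.043659490352234674
t 11.325 pos [499.4 273.6 131.6] yaw 3.141 q [ 0.29  0.51  1.41 -0.    1.22 -1.28] tilt [ 0.001  0.    -1.   ] F [-1.  -0.3 -1. ] M [ 0.081 -0.173  0.015] open 53.1 grip 0.0
t: 12.45
ee_pos: [500.1, 274.6, 51.3]
tool_rot: [0.0, -0.0, 1.0, 0.0]
force: [-0.5, 0.1, 2.8]
opening: 21.3
grip_force: 14.9
t 12.45 pos [500.1 274.6  51.3] yaw -3.141 q [ 0.29  0.61  1.49  0.    1.03 -1.28] tilt [ 0.001  0.    -1.   ] F [-0.5  0.1  2.8] M [ 0.198 -0.157 -0.025] open 21.3 grip 14.933801838196814
Mz [np.float64(-0.025), np.float64(-0.018), np.float64(-0.044), np.float64(-0.023)] F [-0.2  1.1  3.5]
```

```bash
python3 -m inch '[[-1,[0,0,-0.01],[0,0,0]],[-1,[0,0,-0.03],[0,0,0]],[-1,[0,0,-0.06],[0,0,0]],[-1,[0,0,-0.09],[0,0,0]],[-1,[0,0,-0.12],[0,0,0]],[-1,[0,0,-0.12],[0,0,0]],[-1,[0,0,-0.12],[0,0,0]],[-1,[0,0,-0.12],[0,0,0]]]' 20;python3 go.py 499.8 -33 170 3.1416; python3 -c "
from h import *
a=get_image('top');b=get_image('scene');F=np.array(a['frame']);G=np.array(b['frame'])
r=lambda X:cv2.resize(X,(400,400),interpolation=cv2.INTER_CUBIC)
cv2.imwrite('pics/z4.png',np.hstack([r(F[165:265,130:230]),r(G[120:240,390:510])])[:,:,::-1])"
```

```text
t: 13.6
ee_pos: [499.5, 274.2, 169.6]
tool_rot: [-0.001, -0.0, 1.0, -0.0]
force: [-0.2, 0.8, -1.2]
opening: 21.4
grip_force: 19.9
shift m [-1.000e-04 -3.072e-01 -1.000e-04] turn z deg -359.9632897893145
t 13.6 pos [499.5 274.2 169.6] yaw -3.141 q [ 0.29  0.47  1.35 -0.    1.32 -1.28] tilt [-0.002 -0.001 -1.   ] F [-0.2  0.8 -1.2] M [ 0.046 -0.119  0.   ] open 21.4 grip 19.93449124507606
```

View pics/z4.png

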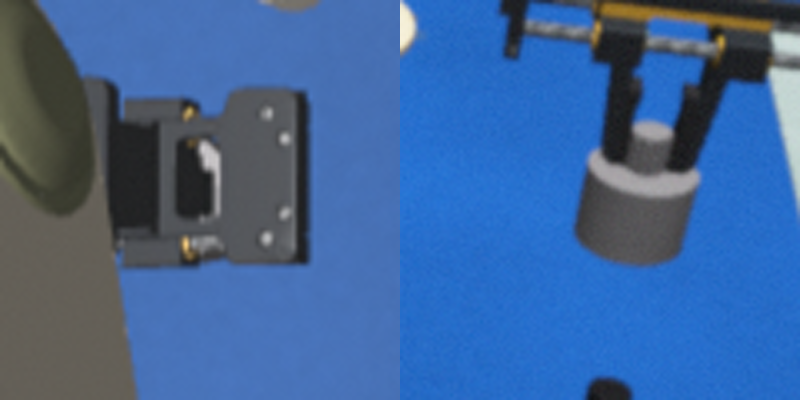

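The cap hangs upright in the fingers, with its disc at about (463,173) px in the scene picture. I'll carry it over the plug.

```bash
python3 -m inch '[[-1,[0,-0.015,0],[0,0,0]],[-1,[0,-0.045,0],[0,0,0]],[-1,[0,-0.085,0],[0,0,0]],[-1,[0,-0.125,0],[0,0,0]],[-1,[0,-0.165,0],[0,0,0]],[-1,[0,-0.205,0],[0,0,0]],[-1,[0,-0.245,0],[0,0,0]],[-1,[0,-0.28,0],[0,0,0]],[-1,[0,-0.3,0],[0,0,0]],[-1,[0,-0.3075,0],[0,0,0]],[-1,[0,-0.3075,0.02],[0,0,0]],[-1,[0,-0.3075,0.02],[0,0,0]],[-1,[0,-0.3075,0.02],[0,0,0]],[-1,[0,-0.3075,0.02],[0,0,0]]]';python3 go.py 499.8 -33 143 3.1416; python3 -c "
from h import *
b=get_image('scene');G=np.array(b['frame'])
r=lambda X:cv2.resize(X,(600,600),interpolation=cv2.INTER_CUBIC)
cv2.imwrite('pics/z5.png',r(G[130:230,255:355])[:,:,::-1])
for x in(497,500,503):
  for z in(98,144,168): print(x,z,(proj(b,(x,-33,z))-[255,130])*6)
print((proj(b,(500,-63,98))-[255,130])*6,(proj(b,(500,-3,98))-[255,130])*6)
"; python3 go.py
```

```text
t: 15.45
ee_pos: [500.4, -32.9, 151.6]
tool_rot: [0.001, -0.001, 1.0, -0.0]
force: [0.2, 0.3, -0.3]
opening: 21.0
grip_force: 19.9
shift m [ 0.0007 -0.0001  0.0086] turn z deg -359.9339400196237
t 15.45 pos [500.4 -32.9 151.6] yaw -3.14 q [-0.3   0.38  1.57  0.    1.19 -1.87] tilt [ 0.001 -0.    -1.   ] F [ 0.2  0.3 -0.3] M [ 0.084 -0.122 -0.015] open 21.0 grip 19.93560799397528
497 98 [288.07323169 274.54997394]
497 144 [288.07635011 156.71821069]
497 168 [288.07805575  92.26925472]
500 98 [285.57916747 278.79840307]
500 144 [285.50414064 160.7569517 ]
500 168 [285.46309856  96.18450065]
503 98 [283.07099202 283.07086951]
503 144 [282.91692042 164.81926174]
503 168 [282.83262677 100.12297582]
[202.98544282 265.87697262] [369.32210554 291.89962299]
t 15.5 pos [500.4 -32.9 151.5] yaw -3.14 q [-0.3   0.38  1.57  0.    1.19 -1.87] tilt [ 0.001 -0.    -1.   ] F [ 0.5 -0.2 -1. ] M [ 0.066 -0.127  0.039] open 21.5 grip 19.935661861672997
```

View pics/z5.png

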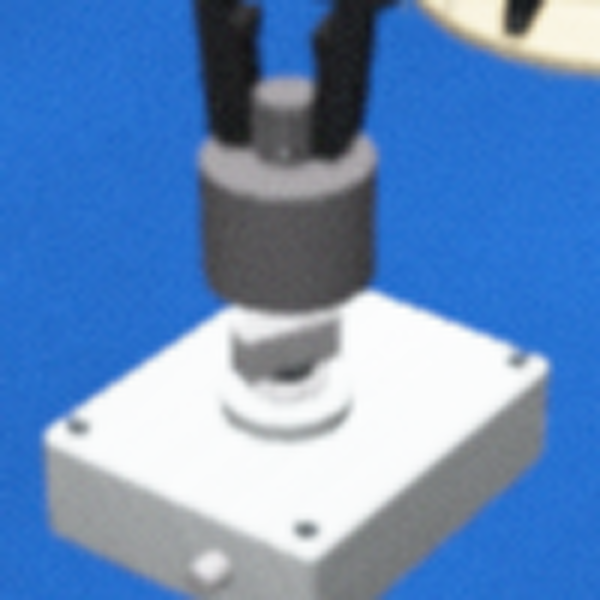

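The cap hangs centred over the plug: its disc spans columns 199–377 and the boss 222–352, so their centres are at 288 and 287. I'll lower it.

```bash
python3 -m inch '[[-1,[0,0,0.01],[0,0,0]],[-1,[0,0,0.02],[0,0,0]],[-1,[0,0,0.03],[0,0,0]],[-1,[0,0,0.038],[0,0,0]],[-1,[0,0,0.042],[0,0,0]],[-1,[0,0,0.042],[0,0,0]],[-1,[0,0,0.042],[0,0,0]]]';python3 go.py; python3 m.py
```

```text
t: 16.38
ee_pos: [500.4, -33.1, 109.2]
tool_rot: [0.0, -0.0, 1.0, -0.0]
force: [-0.1, -0.4, -1.6]
opening: 21.1
grip_force: 19.9
t 16.375 pos [500.4 -33.1 109.2] yaw -3.141 q [-0.3   0.44  1.63  0.    1.08 -1.87] tilt [ 0.001 -0.    -1.   ] F [-0.1 -0.4 -1.6] M [ 0.033 -0.204 -0.039] open 21.1 grip 19.935655840672553
Mz [np.float64(-0.039), np.float64(0.009), np.float64(0.005), np.float64(0.047)] F [-0.2 -0.1 -1.3]
```

```bash
python3 -m inch '[[-1,[0,0,0.002],[0,0,0]],[-1,[0,0,0.004],[0,0,0]],[-1,[0,0,0.006],[0,0,0]],[-1,[0,0,0.007],[0,0,0]],[-1,[0,0,0.007],[0,0,0]]]';python3 go.py; python3 m.py
```

```text
t: 17.15
ee_pos: [500.2, -33.0, 101.9]
tool_rot: [-0.0, -0.0, 1.0, 0.0]
force: [0.1, -0.7, 0.2]
opening: 21.4
grip_force: 19.9
t 17.15 pos [500.2 -33.  101.9] yaw -3.141 q [-0.3   0.45  1.64  0.    1.06 -1.87] tilt [-0.  0. -1.] F [ 0.1 -0.7  0.2] M [ 0.028 -0.159  0.036] open 21.4 grip 19.935661708004773
Mz [np.float64(0.036), np.float64(0.043), np.float64(-0.031), np.float64(0.029)] F [ 0.2 -0.4 -0.5]
```

```bash
python3 -m inch '[[-1,[0,0,0.002],[0,0,0]],[-1,[0,0,0.004],[0,0,0]],[-1,[0,0,0.005],[0,0,0]],[-1,[0,0,0.006],[0,0,0]],[-1,[0,0,0.006],[0,0,0]]]';python3 go.py; python3 m.py
```

```text
t: 17.92
ee_pos: [500.3, -33.0, 96.3]
tool_rot: [0.0, -0.0, 1.0, 0.0]
force: [-1.4, 1.5, 3.8]
opening: 21.4
grip_force: 19.9
t 17.925 pos [500.3 -33.   96.3] yaw -3.141 q [-0.3   0.46  1.64  0.    1.04 -1.87] tilt [ 0.001  0.    -1.   ] F [-1.4  1.5  3.8] M [ 0.245 -0.041 -0.006] open 21.4 grip 19.92478800471872
Mz [np.float64(-0.006), np.float64(-0.009), np.float64(-0.018), np.float64(-0.011)] F [-1.   1.6  4.5]
```

```bash
python3 -m inch '[[-0.3,[0,0,0],[0,0,0]],[0,[0,0,0],[0,0,0]],[0,[0,0,0],[0,0,0]],[0,[0,0,0],[0,0,0]],[0,[0,0,-0.02],[0,0,0]],[0,[0,0,-0.05],[0,0,0]],[0,[0,0,-0.1],[0,0,0]],[0,[0.05,0,-0.14],[0,0,0]],[0,[0.1,0,-0.15],[0,0,0]],[0,[0.15,0,-0.15],[0,0,0]],[0,[0.15,0,-0.15],[0,0,0]],[0,[0.15,0,-0.15],[0,0,0]],[0,[0.15,0,-0.15],[0,0,0]]]'; python3 -c "
from h import *
b=get_image('scene');save(b,'end.png');a=get_image('top')
G=np.array(b['frame']);F=np.array(a['frame'])
r=lambda X:cv2.resize(X,(400,400),interpolation=cv2.INTER_CUBIC)
cv2.imwrite('pics/z6.png',np.hstack([r(F[160:260,290:390]),r(G[140:240,255:355])])[:,:,::-1])
for t,z in(('cap',100),('weight',50),('bottle',90)):
  for im in(a,b):
    for q in search_frame(t,im)[:1]:print(t,q['point'],q['conf'],at(im,q['point'],z))
"
```

```text
t: 19.7
ee_pos: [351.1, -33.3, 245.8]
tool_rot: [-0.0, -0.001, 1.0, 0.0]
force: [-0.2, 0.5, 0.7]
opening: 43.9
grip_force: 0.0
cap [342.2, 211.0] 0.83 [498.06512722 -38.04936503 100.        ]
cap [302.0, 185.5] 0.96 [537.16444392 -23.06329511 100.        ]
weight [464.5, 242.1] 0.66 [ 428.62282306 -294.00280831   50.        ]
weight [206.5, 172.4] 0.96 [ 470.30754526 -273.88741738   50.        ]
bottle [196.6, 154.3] 0.96 [621.84594642 254.66160797  90.        ]
bottle [444.3, 263.7] 0.62 [680.67328152 257.05961391  90.        ]
```

View pics/z6.png

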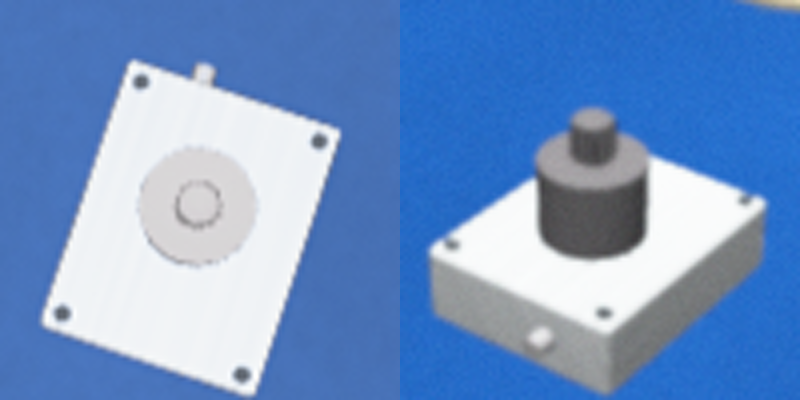

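The cap sits flat on the gearbox, centred over the port at about (339,211) px in the top view. The gripper is clear, and the weight and bottle haven't moved.

```bash
python3 -c "
from bench import *
print(finish_job())"
```

```text
the job is handed in; nothing more can be done
None
```

The plug is tightened to about 0.6 N·m by the wrist torque reading, the dust cap sits flat over it and is released, the other things on the bench were not moved, and the job was handed in at about 20 s of the 72 s allowed.

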